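Set the shaker's speed with its edge thumbwheel and start it

ROBOT

A 6-joint arm with a two-finger parallel gripper is mounted at the origin on a cart in front of the work surface, level with it; the furniture and walls round the work are solid. World frame = base frame: x ahead of the robot, y to its left, z up, the work surface at z = 0. Lengths are in m, angles in rad, forces in N, time in s.
With the tool pointing down it reaches from about 0.425 to 0.95 m from the base axis. Payload 3.5 kg.
Tool frame: the origin (TCP) lies on the centre line of the jaws, within the pads' length; the fingertips stand 11 mm ahead of it and the grasp point (between the pads) lies 8 mm behind it; y points along the fingers, x is the direction in which the jaws open and shut, and the axes are right-handed (so a half turn about y gives the same grasp; the last joint's range is limited). The gripper opens to 85 mm and grips with 20 to 120 N. Pads are 22 mm wide; open, the fingers measure 114 mm over their backs; the gripper's body (76 mm by 85 mm) begins 54 mm behind the grasp point. The pads swing forward as they close: fully open they stand 13 mm farther back than shut.
Start: joints at [-1.423, 0.286, 1.577, -0, 1.279, -0.15], TCP at [0.198, -0.645, 0.242] pointing down, gripper open.
Joint ranges: [-2.77, 2.77], [-0.9, 2.22], [0.21, 2.48], [-1.53, 4.67], [0.24, 2.81], [-2.84, 2.84]. Speed limits (rad/s): [2.79, 2.79, 3.14, 3.14, 3.14, 3.14].

INTERFACE

Orientations are given as a unit quaternion [x, y, z, w].
In Python, from plant import get_state, read_camera, sign_off gives the robot as it stands.
- The arm moves only by the shell command python3 -m inch 'ROWS' [FORCE]. ROWS is JSON, a list of rows, each an object of numbers: "ax", "ay", "az": the turn, a rotation vector about the tool's x, y, z in rad; "x", "y", "z": the shift along the tool's x, y, z in mm; "hand": the closure, from -1 (fully open) to 1 (shut). In form: [{"ax": .., "ay": .., "az": .., "x": .., "y": .., "z": .., "hand": ..}, ...]. A call has 1 to 5 rows; each row shifts and turns the commanded pose from where the row before left it, along the tool's axes as they then stand; what a row does not reach is not made up. A row lasts 1/12 s, in which the tool goes at most 41.7 mm and 7.16 degrees, less where a joint would pass 70% of its speed; a pose out of reach is approached as far as the arm can. A call with a gripper value outside its range is refused whole. The fingers move at their own pace and stop on an object; FORCE is the grip in N (left out, the last holds). Time passes only in rows, so rows that do not move let the fingers close. It gives the time, the measured TCP pose, the force and the opening at its end, in the units of the state.
- get_state(): the state, without advancing time (a new reading comes with each control period).
- read_camera(name): name is "scene" or "top" or "wrist"; returns a dict with "img" (480x640x3 uint8, red, green, blue), "fov_y" (degrees; the focal length in pixels is half the picture's height over the tangent of half this angle, whatever the lens; pixels are square), "cx", "cy" (the principal point, pixels), "T" (4x4, takes a point from camera to world coordinates); the wrist camera has in their place "T_tool_cam" (4x4, takes a point from camera to tool coordinates, whose origin is the TCP and whose axes are the tool frame's). Camera axes: x right, y down, z forward; pixel columns grow to the right and rows downward; lengths in m; the calibration is good to about 2 mm. A picture is of the moment at which its call begins: read the wrist's pose just before it. There is no depth.
- sign_off(): hands the job in, once; it reports no verdict.
The state is a dict: "time": time; "qpos": joint angles; "dq": joint speeds; "joint_efforts": joint torques, N m; "eef_pos": TCP position; "tcp_rot": TCP orientation; "contact_force": force on the tool from outside, world axes, zero at the start; "wrist_torque": the same for the moment, N m; "opening": opening from 0.0 (shut) to 1.0 (fully open).
Only numpy, scipy, OpenCV 4.12 (cv2) and the standard library are available. Lean on these libraries where they do the work, as an engineer would, in place of code of your own. Each camera call takes 0.05 s, during which the arm holds its last target. There are 200 camera calls.

TASK

On the white bench shaker, roll the ribbed edge thumbwheel with one fingertip until the red speed pointer in the window stands level with the green mark, then press the green start key down and let it go. Press gently, the wheel and key are delicate, and leave everything else on the bench alone.

Things in the scene. Friction and masses are not known exactly. Their poses are not given: they have to be found in the camera images.
- shaker: White bench shaker, 236 (x) x 252 (y) x 60 mm high to its flat panel, fixed. Origin: centre of its underside; x points from the panel (robot side) back to the platform, y to its left, z up. Tube racks on the platform (x over 24 mm) reach 116 mm above the bench; a window frame (x -24 to 14 mm) stands 11 mm above the panel. Over 13 N from the robot on any part, wheel and key too, damages it.
- slot (a point): Centre of the thumbwheel's slot at panel height, under the top of the rim; axes as the shaker's. Wheel: 26 mm radius, 11 mm thick, axis along x, so the rim's top moves along y. A 2 mm high bezel, 66 (y) x 28 mm, surrounds it. The rim's top stands 6 to 13 mm above the panel, differently on each unit and not measured: feel for it. The sprung rocker it sits on gives 1 mm per 6 N, at most 5 mm.
- wheel (a joint): Wheel angle, rad, -3 to 3; grows as the rim's top moves to the shaker's left (+y). 1 rad = 26 mm of rim = 16 mm of pointer. Turned by friction: takes about 2.3 N along the rim; pressed below about 3 to 4 N the finger slips, at 6 to 9 N it rolls with the finger. Stays where left. At the start the pointer is always 20 to 62 mm right of the mark.
- pointer_tip (a point): Centre of the red pointer, a bar 3.5 mm wide (y) and 12 mm long (x), 4 mm above the panel under a clear fixed cover; the wheel moves it along the shaker's y, the same way as the rim's top. Axes as the shaker's.
- mark_tip (a point): Centre of the green mark, a bar of the same size right behind the pointer's path (15 mm farther along the shaker's x), under the same cover. It does not move. Axes as the shaker's. The pointer is set when it lies within 2.5 mm of the mark along the shaker's y.
- start_key_top (a point): Centre of the top of the round green start key, 22 mm across, right of the wheel on the panel. Sprung: it moves 8 mm down and takes 4 N when fully down; it springs back. 4 mm down starts the shaker.
- start_key (a joint): Travel of the start key, m; 0 = up, 0.008 = fully down.
- reagent_a: Bystander, to be left alone: brown glass bottle with white cap, 60 mm across, 135 mm tall; origin at the centre of its underside.
- reagent_b: Bystander, to be left alone: white bottle with blue cap, 52 mm across, 110 mm tall; origin at the centre of its underside.
- reagent_c: Bystander, to be left alone: white bottle with red cap, 45 mm across, 88 mm tall; origin at the centre of its underside.
- timer: Bystander, to be left alone: small white bench timer with three coloured keys, 58x66x18 mm; origin at the centre of its underside.
- tape_roll: Bystander, to be left alone: roll of tan tape lying flat, 100 mm across, 25 mm high; origin at the centre of its underside.
- marker_black: Bystander, to be left alone: black and white marker pen lying down, 135 mm long; origin at the centre of its underside.

How it is judged:
On the way, in this order (a step that is already met when the one before it is completed fails the run):
1. the pointer stands level with the mark (within 2.5 mm), the wheel at rest (y of pointer_tip in the frame of mark_tip between -0.0025 and 0.0025 m and velocity of joint wheel between -0.1 and 0.1 rad/s), for 0.3 s.
2. the start key is pressed at least 4 mm with the pointer set (y of pointer_tip in the frame of mark_tip between -0.0025 and 0.0025 m and value of joint start_key above 0.004 m), for 0.05 s.
At the end, for the whole second after the job is handed in: The red pointer stands within 2.5 mm of the green mark along the scale, the wheel is at rest, and the start key, having been pressed after setting, is up again (y of pointer_tip in the frame of mark_tip between -0.0025 and 0.0025 m and value of joint start_key below 0.001 m and velocity of joint wheel between -0.05 and 0.05 rad/s); the robot touches nothing.
It fails at once if the robot pressed the shaker, its wheel or its key with more than 13 N (contact force between any of the fingers, the arm and shaker above 13 N).
It fails at once if the start key was pressed (over 3.5 mm) while the pointer was not at the mark (value of joint start_key above 0.0035 m and (y of pointer_tip in the frame of mark_tip above 0.003 m or y of pointer_tip in the frame of mark_tip below -0.003 m)).
It fails at once if a thing standing around was moved by more than 15 mm (distance of any of reagent_a, reagent_b, reagent_c, timer, tape_roll, marker_black from where it was at the start of the episode above 0.015 m).
It also fails if it takes over 67 s, if anything falls off the work surface, if the arm or the gripper's body presses on something with over 40 N, if the wrist force passes 120 N, or if a joint passes its speed limit or range.

## Working session

There is one attempt and no reset: what is moved stays moved. The work goes in short steps, Python scripts to look and compute and a shell command to move; the robot and the scene stay as the last step left them, time stands still between calls to the robot, and variables do not carry over. Pictures are saved under pics/ and viewed, about 8 in all and at most 12, crops included, and the job is handed in when it is done.

```bash
ls; mkdir -p pics
cat > h.py <<'E'
import numpy as np, cv2
from scipy.spatial.transform import Rotation as R
from plant import get_state, read_camera, sign_off
def cam(name):
    s=get_state(); c=read_camera(name)
    if 'T' not in c:
        T=np.eye(4);T[:3,:3]=R.from_quat(s['tcp_rot']).as_matrix();T[:3,3]=s['eef_pos'];c['T']=T@c['T_tool_cam']
    c['f']=240/np.tan(np.radians(c['fov_y'])/2); return c
def save(c,p): cv2.imwrite(p,c['img'][:,:,::-1])
def ray(c,u,v,z):
    d=c['T'][:3,:3]@np.array([(u-c['cx'])/c['f'],(v-c['cy'])/c['f'],1]);o=c['T'][:3,3]
    return o+d*(z-o[2])/d[2]
def proj(c,p):
    q=np.linalg.inv(c['T'])@np.append(p,1); return c['cx']+c['f']*q[0]/q[2], c['cy']+c['f']*q[1]/q[2]
E
python3 - <<'E'
from h import *
s=get_state();print(s);print(R.from_quat(s['tcp_rot']).as_matrix().round(3))
for n in ('scene','top'):
    c=cam(n);save(c,f'pics/{n}0.png');np.save(f'{n}.npy',c,allow_pickle=True);print(n,c['T'].round(3),c['f'],c['cx'],c['cy'])
E
```

```text
pics
{'time': 0.0, 'qpos': array([-1.42298856e+00,  2.87155769e-01,  1.57815809e+00, -2.11336451e-05,
        1.27861359e+00, -1.49959526e-01]), 'dq': array([ 0.00250578,  0.00166154, -0.00107034,  0.00056372, -0.00076427,
       -0.00031922]), 'joint_efforts': array([ 7.83604155e-04, -4.05971682e+01, -2.92627716e+01, -1.28350034e-04,
        5.75104030e-03,  5.17122388e-06]), 'eef_pos': array([ 0.19799219, -0.64465306,  0.24096399]), 'tcp_rot': array([-0.56805738,  0.42088764, -0.41971137,  0.56921593]), 'contact_force': array([-0.50518845, -0.72710703, -0.04202703]), 'wrist_torque': array([ 0.02932069, -0.03639842,  0.02301118]), 'opening': 1.0010160333180198}
[[ 0.293 -0.     0.956]
 [-0.956  0.002  0.293]
 [-0.002 -1.     0.   ]]
scene [[-0.807 -0.402  0.432 -0.048]
 [-0.59   0.533 -0.607  0.792]
 [ 0.014 -0.745 -0.667  1.026]
 [ 0.     0.     0.     1.   ]] 540.6773032094383 327.2968251462686 236.01479076623502
top [[-0.019 -0.998  0.055  0.46 ]
 [-1.     0.019 -0.01  -0.073]
 [ 0.009 -0.056 -0.998  1.564]
 [ 0.     0.     0.     1.   ]] 509.9614222190912 316.86575016442634 235.95902917775416
```

View pics/top0.png

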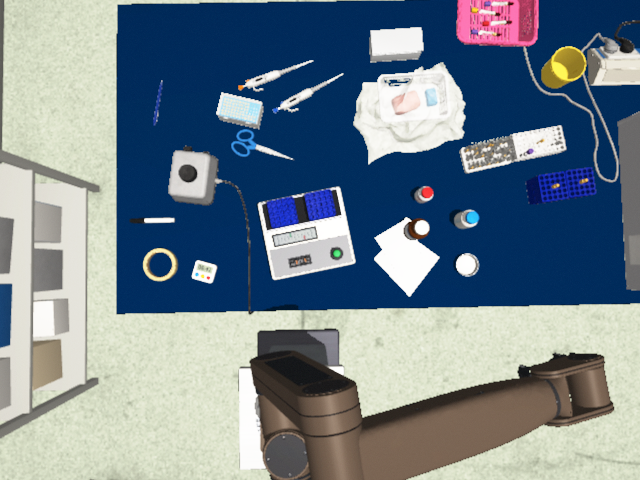

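View pics/scene0.png

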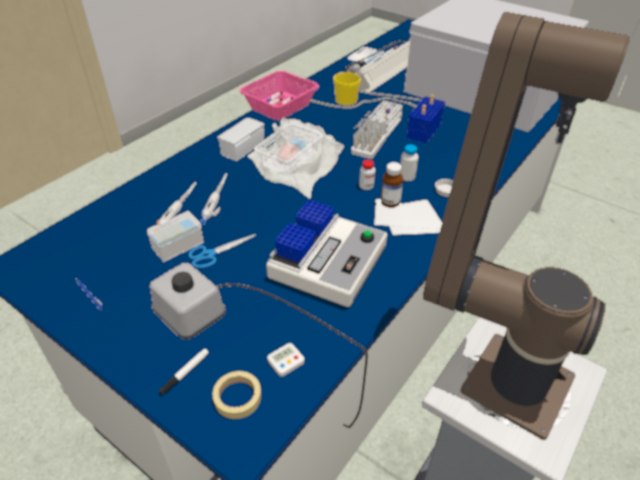

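The top view shows the shaker at about (307,232), key (337,253), wheel slot (300,261) and window (295,236). The bottles stand to its right at x≥415. I'll measure these next.

Run:
```python
from h import *
c=np.load('top.npy',allow_pickle=True).item()
im=c['img']; hsv=cv2.cvtColor(im,cv2.COLOR_RGB2HSV)
g=cv2.inRange(hsv,(45,100,60),(80,255,255)); 
for n,m in (('green',g),('red',cv2.inRange(hsv,(0,120,80),(8,255,255)))):
    k,l,st,ce=cv2.connectedComponentsWithStats(m)
    for i in range(1,k):
        u,v=ce[i]
        if 250<u<360 and 180<v<290: print(n,st[i],ce[i],ray(c,u,v,.064))
for n,p in (('key',(337,253)),('wheel',(300,261))): print(n,ray(c,*p,.065))
# shaker outline: corners by eye
for p in ((272,278),(355,263),(341,187),(258,200)): print(p,ray(c,*p,.06))
cv2.imwrite('pics/topz.png',cv2.resize(im[175:290,240:370,::-1],None,fx=6,fy=5.2,interpolation=cv2.INTER_CUBIC)[:600])
```

```text
green [333 249   8   8  50] [336.3  252.86] [ 0.4928519  -0.14411631  0.064     ]
key [ 0.49238015 -0.14611811  0.065     ]
wheel [ 0.47096035 -0.03700345  0.065     ]
(272, 278) [0.42268003 0.04619807 0.06      ]
(355, 263) [ 0.46203339 -0.19879281  0.06      ]
(341, 187) [ 0.68823245 -0.16241192  0.06      ]
(258, 200) [0.65381322 0.08437059 0.06      ]
```

View pics/topz.png

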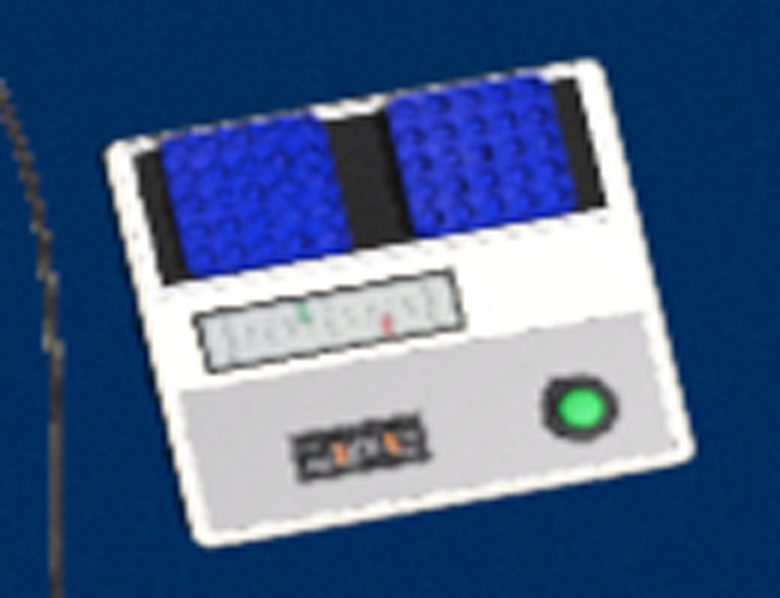

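The zoom shows the red pointer at top-image pixel (304.7,237.5) and the mark at (290.5,235), so the pointer is about 40 mm to the right. The wheel is at (300.3,261), about (0.471,-0.037) in world, and the shaker yaw is about 9°. I'm moving toward it with the fingers shut.

```bash
A='[{"x":-30,"z":26,"hand":1},{"x":-30,"z":26,"hand":1},{"x":-30,"z":26,"hand":1},{"x":-30,"z":26,"hand":1},{"x":-30,"z":26,"hand":1}]'
python3 -m inch '[{"x":-30,"z":26,"hand":1},{"x":-30,"z":26,"hand":1},{"x":-30,"z":26,"hand":1},{"x":-30,"z":26,"hand":1},{"x":-30,"z":26,"hand":1}]' 20
python3 -m inch '[{"x":-30,"z":26,"hand":1},{"x":-30,"z":26,"hand":1},{"x":-30,"z":26,"hand":1},{"x":-30,"z":26,"hand":1},{"x":-30,"z":26,"hand":1}]'
python3 -m inch '[{"x":-30,"z":26,"hand":1},{"x":-30,"z":26,"hand":1},{"x":-30,"z":26,"hand":1},{"hand":1,"ay":0.07},{"ay":0.07,"hand":1}]'
```

```text
validation failed for argument at $[0]...
validation failed for argument at $[0]...
validation failed for argument at $[0]...
```

```bash
python3 -m inch '[{"ax":0,"ay":0,"az":0,"x":-30,"y":0,"z":26,"hand":1},{"ax":0,"ay":0,"az":0,"x":-30,"y":0,"z":26,"hand":1},{"ax":0,"ay":0,"az":0,"x":-30,"y":0,"z":26,"hand":1},{"ax":0,"ay":0,"az":0,"x":-30,"y":0,"z":26,"hand":1},{"ax":0,"ay":0,"az":0,"x":-30,"y":0,"z":26,"hand":1}]' 20
```

```text
time: 0.52
eef_pos: [0.2786, -0.4617, 0.2415]
tcp_rot: [-0.568, 0.421, -0.42, 0.569]
contact_force: [1.5, -0.4, -0.2]
opening: 0.294
```

```bash
python3 -m inch '[{"ax":0,"ay":0,"az":0,"x":-30,"y":0,"z":26,"hand":1},{"ax":0,"ay":0,"az":0,"x":-30,"y":0,"z":26,"hand":1},{"ax":0,"ay":0,"az":0,"x":-30,"y":0,"z":26,"hand":1},{"ax":0,"ay":0,"az":0,"x":-30,"y":0,"z":26,"hand":1},{"ax":0,"ay":0,"az":0,"x":-30,"y":0,"z":26,"hand":1}]'
python3 -m inch '[{"ax":0,"ay":0.07,"az":0,"x":-30,"y":0,"z":26,"hand":1},{"ax":0,"ay":0.07,"az":0,"x":-30,"y":0,"z":20,"hand":1},{"ax":0,"ay":0,"az":0,"x":-30,"y":0,"z":20,"hand":1},{"ax":0,"ay":0,"az":0,"x":-10,"y":0,"z":0,"hand":1},{"ax":0,"ay":0,"az":0,"x":0,"y":0,"z":0,"hand":1}]'
python3 - <<'E'
from h import *
c=cam('wrist');save(c,'pics/w1.png');np.save('w1.npy',c,allow_pickle=True)
s=get_state();print(s['eef_pos'],R.from_quat(s['tcp_rot']).as_matrix().round(3),c['T_tool_cam'].round(3),c['f'],c['cx'],c['cy'])
E
```

```text
time: 0.93
eef_pos: [0.3587, -0.2801, 0.2419]
tcp_rot: [-0.568, 0.421, -0.42, 0.569]
contact_force: [-0.1, 0.3, 0.2]
opening: -0.002
time: 1.35
eef_pos: [0.4008, -0.1671, 0.2418]
tcp_rot: [-0.539, 0.458, -0.457, 0.539]
contact_force: [-0.4, 0.3, -1.0]
opening: -0.004
[ 0.40065759 -0.1686236   0.24196377] [[ 0.16  -0.001  0.987]
 [-0.987 -0.     0.16 ]
 [ 0.    -1.    -0.001]] [[ 1.    -0.001  0.001 -0.001]
 [-0.001 -0.299  0.954 -0.131]
 [-0.    -0.954 -0.299  0.077]
 [ 0.     0.     0.     1.   ]] 417.1725573883554 319.2274847275132 233.91777396272914
```

View pics/w1.png

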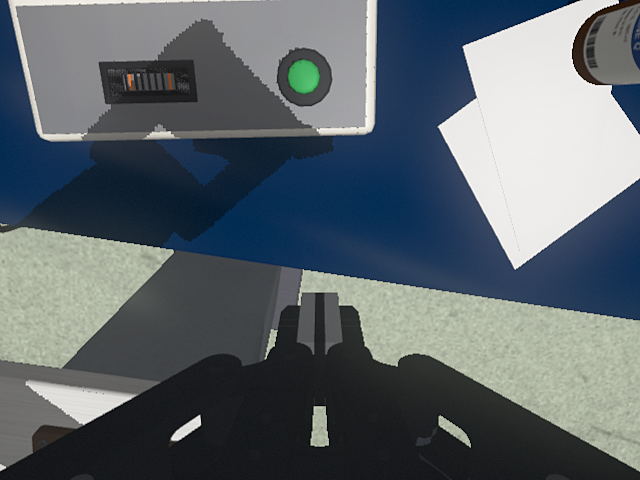

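The wrist picture shows the wheel bezel centred at about (148,81), the key at about (304,76), and the shut fingers at about (320,300).

Run:
```python
from h import *
c=np.load('w1.npy',allow_pickle=True).item()
hsv=cv2.cvtColor(c['img'],cv2.COLOR_RGB2HSV)
m=cv2.inRange(hsv,(45,100,60),(80,255,255));M=cv2.moments(m,True);k=(M['m10']/M['m00'],M['m01']/M['m00']);
kp=ray(c,*k,.066);print('key',k,np.sqrt(M['m00']*4/np.pi)*np.linalg.norm(kp-ray(c,k[0]+1,k[1],.066)),kp)
q=[ray(c,*p,.062) for p in ((99,61),(196,59),(197,101),(99,104))];ctr=np.mean(q,0)
print('slot',ctr,[np.linalg.norm(q[i]-q[i-1]) for i in range(4)])
d=q[1]-q[0]+q[2]-q[3];print('yaw',np.degrees(np.arctan2(d[0],-d[1])))
e=ray(c,48,138,.06)-ray(c,370,131,.06);print('edge yaw',np.degrees(np.arctan2(-e[0],e[1])))
s=get_state();Rm=R.from_quat(s['tcp_rot']).as_matrix()
print('tool shift to slot',1000*Rm.T@(ctr-s['eef_pos']),'key',1000*Rm.T@(kp-s['eef_pos']),'key-slot',1000*Rm.T@(kp-ctr))
```

```text
key (303.38365493757095, 76.27468785471055) 0.02309179554032476 [ 0.49242074 -0.14029699  0.066     ]
slot [ 0.4715809  -0.03295748  0.062     ] [np.float64(0.028735802883804253), np.float64(0.06718197202346475), np.float64(0.027683411180522675), np.float64(0.06995565128095294)]
yaw 10.673428689393704
edge yaw 10.500242109822677
tool shift to slot [-122.60860426  179.88186109   91.82601611] key [-13.31725012 175.89728953  95.23085015] key-slot [109.29135415  -3.98457156   3.40483404]
```

```bash
python3 -m inch '[{"ax":0,"ay":-0.022,"az":0,"x":0,"y":0,"z":0,"hand":1},{"ax":0,"ay":0,"az":0,"x":-30,"y":20,"z":23,"hand":1},{"ax":0,"ay":0,"az":0,"x":-30,"y":20,"z":23,"hand":1},{"ax":0,"ay":0,"az":0,"x":-30,"y":20,"z":23,"hand":1},{"ax":0,"ay":0,"az":0,"x":-30,"y":20,"z":23,"hand":1}]'
python3 -m inch '[{"ax":0,"ay":0,"az":0,"x":0,"y":35,"z":0,"hand":1},{"ax":0,"ay":0,"az":0,"x":0,"y":8,"z":0,"hand":1},{"ax":0,"ay":0,"az":0,"x":0,"y":0,"z":0,"hand":1}]'
cat >> h.py <<'E'
SLOT=np.array([.4716,-.0330,.06])
def look(n=None):
    c=cam('wrist')
    if n: save(c,n)
    s=get_state();Rm=R.from_quat(s['tcp_rot']).as_matrix();h=cv2.cvtColor(c['img'],cv2.COLOR_RGB2HSV);o={}
    for k,m in (('g',cv2.inRange(h,(40,60,60),(85,255,255))),('r',cv2.inRange(h,(0,90,80),(6,255,255))|cv2.inRange(h,(172,90,80),(180,255,255)))):
        N,l,st,ce=cv2.connectedComponentsWithStats(m)
        for i in range(1,N):
            if st[i][4]>25: p=ray(c,*ce[i],.064); print(k,st[i],(1000*Rm.T@(p-s['eef_pos'])).round(1),p.round(4))
    print('F',s['contact_force'].round(2),'tcp',s['eef_pos'].round(4),'t',s['time'],'slot in tool',(1000*Rm.T@(SLOT-s['eef_pos'])).round(1))
    return c
E
python3 -c "
from h import *
look('pics/w2.png')"
```

```text
time: 1.82
eef_pos: [0.4689, -0.0391, 0.1638]
tcp_rot: [-0.542, 0.453, -0.454, 0.542]
contact_force: [1.3, -0.7, 0.7]
opening: 0.001
time: 2.07
eef_pos: [0.4657, -0.0389, 0.1181]
tcp_rot: [0.544, -0.456, 0.451, -0.541]
contact_force: [-1.3, -0.4, 0.3]
opening: -0.0
g [274  62  10  30 251] [-18.7  56.1  86.1] [ 0.5484 -0.006   0.064 ]
g [ 528  241   62   55 2492] [112.3  56.2   0.8] [ 0.4877 -0.1501  0.064 ]
r [368 101  10  28 223] [20.8 56.1 71.2] [ 0.5407 -0.0475  0.064 ]
F [ 0.22 -0.03  0.56] tcp [ 0.4672 -0.0397  0.1204] t 2.1167 slot in tool [-5.7 60.4  5.7]
```

View pics/w2.png

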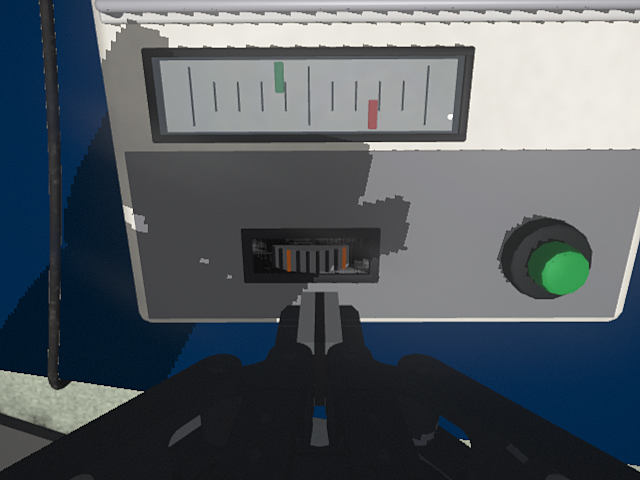

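The picture shows the mark at (279,77), the pointer at (373,115), and the bezel from (242,229) to (380,283), centre (311,256). The wheel is visible at its middle, and the key is at (560,268). The tool is square with the bezel and the pointer is 39.5 mm right of the mark, so the rim has to travel about 64 mm.

Run:
```python
from h import *
c=cam('wrist');s=get_state();Rm=R.from_quat(s['tcp_rot']).as_matrix();print(Rm.round(3),s['eef_pos'])
f=lambda u,v,z:(1000*Rm.T@(ray(c,u,v,z)-s['eef_pos'])).round(1)
for p in ((242,229),(380,229),(380,283),(242,283),(311,256)): print(f(*p,.062))
print('wheel ctr',f(311,258,.068))
```

```text
[[ 0.177  0.     0.984]
 [-0.984 -0.     0.177]
 [ 0.    -1.     0.   ]] [ 0.46837446 -0.04013706  0.12204222]
[-38.  60.  19.]
[27.4 60.1 19. ]
[28.7 60.1 -8.9]
[-39.6  60.   -8.9]
[-5.4 60.   5.3]
wheel ctr [-5.3 54.   6.6]
```

```bash
python3 -m inch '[{"ax":0,"ay":0,"az":0,"x":2,"y":15,"z":5,"hand":1},{"ax":0,"ay":0,"az":0,"x":2,"y":15,"z":0,"hand":1},{"ax":0,"ay":0,"az":0,"x":0,"y":4,"z":0,"hand":1},{"ax":0,"ay":0,"az":0,"x":0,"y":0,"z":0,"hand":1},{"ax":0,"ay":0,"az":0,"x":0,"y":0,"z":0,"hand":1}]'
python3 -m inch '[{"ax":0,"ay":0,"az":0,"x":0,"y":1,"z":0,"hand":1},{"ax":0,"ay":0,"az":0,"x":0,"y":0,"z":0,"hand":1}]'
python3 -m inch '[{"ax":0,"ay":0,"az":0,"x":0,"y":1,"z":0,"hand":1},{"ax":0,"ay":0,"az":0,"x":0,"y":0,"z":0,"hand":1}]'
```

```text
time: 2.58
eef_pos: [0.4745, -0.0425, 0.0889]
tcp_rot: [-0.542, 0.453, -0.454, 0.543]
contact_force: [0.2, 0.6, 0.6]
opening: 0.0
time: 2.75
eef_pos: [0.4745, -0.0419, 0.0876]
tcp_rot: [-0.542, 0.452, -0.454, 0.543]
contact_force: [0.2, 0.4, -0.7]
opening: 0.002
time: 2.92
eef_pos: [0.4739, -0.0415, 0.0857]
tcp_rot: [-0.543, 0.453, -0.453, 0.543]
contact_force: [0.1, -0.3, -0.0]
opening: -0.0
```

```bash
python3 -m inch '[{"ax":0,"ay":0,"az":0,"x":0,"y":1,"z":0,"hand":1},{"ax":0,"ay":0,"az":0,"x":0,"y":0,"z":0,"hand":1}]'
python3 -m inch '[{"ax":0,"ay":0,"az":0,"x":0,"y":1,"z":0,"hand":1},{"ax":0,"ay":0,"az":0,"x":0,"y":0,"z":0,"hand":1},{"ax":0,"ay":0,"az":0,"x":0,"y":0,"z":0,"hand":1}]'
```

```text
time: 3.08
eef_pos: [0.4737, -0.0413, 0.0843]
tcp_rot: [0.543, -0.453, 0.453, -0.543]
contact_force: [-0.4, -0.3, -0.8]
opening: -0.002
time: 3.33
eef_pos: [0.4737, -0.0414, 0.0832]
tcp_rot: [0.543, -0.453, 0.453, -0.543]
contact_force: [-0.1, -0.9, -0.4]
opening: 0.0
```

```bash
python3 -m inch '[{"ax":0,"ay":0,"az":0,"x":0,"y":1,"z":0,"hand":1},{"ax":0,"ay":0,"az":0,"x":0,"y":0,"z":0,"hand":1},{"ax":0,"ay":0,"az":0,"x":0,"y":0,"z":0,"hand":1}]'
```

```text
time: 3.58
eef_pos: [0.4737, -0.0415, 0.0823]
tcp_rot: [0.543, -0.453, 0.453, -0.543]
contact_force: [0.3, 0.0, 0.4]
opening: -0.001
```

```bash
python3 -m inch '[{"ax":0,"ay":0,"az":0,"x":0,"y":1,"z":0,"hand":1},{"ax":0,"ay":0,"az":0,"x":0,"y":0,"z":0,"hand":1},{"ax":0,"ay":0,"az":0,"x":0,"y":0,"z":0,"hand":1}]'
```

```text
time: 3.83
eef_pos: [0.4737, -0.0414, 0.0813]
tcp_rot: [0.543, -0.453, 0.453, -0.543]
contact_force: [-0.3, 0.3, -1.0]
opening: 0.0
```

```bash
python3 -m inch '[{"ax":0,"ay":0,"az":0,"x":0,"y":1,"z":0,"hand":1},{"ax":0,"ay":0,"az":0,"x":0,"y":0,"z":0,"hand":1},{"ax":0,"ay":0,"az":0,"x":0,"y":0,"z":0,"hand":1}]'
```

```text
time: 4.08
eef_pos: [0.4737, -0.0414, 0.0803]
tcp_rot: [0.543, -0.453, 0.453, -0.543]
contact_force: [-0.0, 0.4, -0.9]
opening: 0.001
```

```bash
python3 -m inch '[{"ax":0,"ay":0,"az":0,"x":0,"y":1,"z":0,"hand":1},{"ax":0,"ay":0,"az":0,"x":0,"y":0,"z":0,"hand":1},{"ax":0,"ay":0,"az":0,"x":0,"y":0,"z":0,"hand":1}]'
```

```text
time: 4.33
eef_pos: [0.4739, -0.0416, 0.0796]
tcp_rot: [-0.543, 0.453, -0.453, 0.543]
contact_force: [-0.1, 0.1, 2.1]
opening: -0.001
```

```bash
python3 -m inch '[{"ax":0,"ay":0,"az":0,"x":0,"y":0.5,"z":0,"hand":1},{"ax":0,"ay":0,"az":0,"x":0,"y":0,"z":0,"hand":1},{"ax":0,"ay":0,"az":0,"x":0,"y":0,"z":0,"hand":1}]'
```

```text
time: 4.58
eef_pos: [0.4739, -0.0415, 0.0792]
tcp_rot: [-0.543, 0.453, -0.453, 0.543]
contact_force: [-1.6, 0.0, 3.4]
opening: -0.003
```

```bash
python3 -m inch '[{"ax":0,"ay":0,"az":0,"x":0,"y":0.6,"z":0,"hand":1},{"ax":0,"ay":0,"az":0,"x":0,"y":0,"z":0,"hand":1},{"ax":0,"ay":0,"az":0,"x":0,"y":0,"z":0,"hand":1}]'
```

```text
time: 4.83
eef_pos: [0.474, -0.0416, 0.0788]
tcp_rot: [0.543, -0.453, 0.453, -0.543]
contact_force: [-2.0, 0.4, 4.4]
opening: -0.0
```

```bash
python3 -m inch '[{"ax":0,"ay":0,"az":0,"x":-1,"y":0,"z":0,"hand":1},{"ax":0,"ay":0,"az":0,"x":-1,"y":0,"z":0,"hand":1},{"ax":0,"ay":0,"az":0,"x":-1,"y":0,"z":0,"hand":1},{"ax":0,"ay":0,"az":0,"x":-1,"y":0,"z":0,"hand":1}]'; python3 -c "
from h import *
look()"
```

```text
time: 5.17
eef_pos: [0.4735, -0.0385, 0.079]
tcp_rot: [0.544, -0.452, 0.454, -0.543]
contact_force: [-1.9, -3.1, 5.7]
opening: -0.005
g [260  77  12  38 400] [-18.4  14.9  79.6] [ 0.5484 -0.006   0.064 ]
g [ 571  295   69   69 3651] [113.9  15.2  -8.1] [ 0.4859 -0.1519  0.064 ]
r [372 124  12  36 369] [19.5 15.  64.8] [ 0.5406 -0.0459  0.064 ]
F [-2.3  -2.    5.48] tcp [ 0.4734 -0.0383  0.0789] t 5.2167 slot in tool [-5.6 18.9 -0.8]
```

The wheel rolls with the finger. I'll continue the stroke.

```bash
python3 -m inch '[{"ax":0,"ay":0,"az":0,"x":-2,"y":0.2,"z":0,"hand":1},{"ax":0,"ay":0,"az":0,"x":-2,"y":0,"z":0,"hand":1},{"ax":0,"ay":0,"az":0,"x":-2,"y":0,"z":0,"hand":1},{"ax":0,"ay":0,"az":0,"x":-2,"y":0,"z":0,"hand":1}]'
```

```text
time: 5.55
eef_pos: [0.4721, -0.0307, 0.0789]
tcp_rot: [0.544, -0.452, 0.454, -0.543]
contact_force: [-2.4, -2.6, 6.2]
opening: 0.003
```

```bash
python3 -m inch '[{"ax":0,"ay":0,"az":0,"x":-2,"y":0,"z":0,"hand":1},{"ax":0,"ay":0,"az":0,"x":-2,"y":0,"z":0,"hand":1},{"ax":0,"ay":0,"az":0,"x":-2,"y":0,"z":0,"hand":1},{"ax":0,"ay":0,"az":0,"x":-2,"y":0,"z":0,"hand":1}]'; python3 -c "
from h import *
look()"
```

```text
time: 5.88
eef_pos: [0.4706, -0.0225, 0.0787]
tcp_rot: [0.543, -0.452, 0.454, -0.543]
contact_force: [-0.4, -1.6, 4.4]
opening: 0.004
g [309  78  11  37 367] [-2.  14.6 79.5] [ 0.5484 -0.0059  0.064 ]
g [ 615  299   25   58 1015] [122.2  14.7  -6.9] [ 0.4857 -0.1436  0.064 ]
r [390 125  12  35 378] [25.9 14.7 64.5] [ 0.5387 -0.0361  0.064 ]
F [-1.05 -2.1   4.66] tcp [ 0.4706 -0.0221  0.0786] t 5.9333 slot in tool [10.9 18.6 -1. ]
```

```bash
python3 -m inch '[{"ax":0,"ay":0,"az":0,"x":0,"y":-5,"z":0,"hand":1},{"ax":0,"ay":0,"az":0,"x":0,"y":0,"z":0,"hand":1},{"ax":0,"ay":0,"az":0,"x":12,"y":0,"z":0,"hand":1},{"ax":0,"ay":0,"az":0,"x":11,"y":0,"z":0,"hand":1},{"ax":0,"ay":0,"az":0,"x":0,"y":0,"z":0,"hand":1}]'
python3 -m inch '[{"ax":0,"ay":0,"az":0,"x":0,"y":2,"z":0,"hand":1},{"ax":0,"ay":0,"az":0,"x":0,"y":2,"z":0,"hand":1},{"ax":0,"ay":0,"az":0,"x":0,"y":1,"z":0,"hand":1},{"ax":0,"ay":0,"az":0,"x":0,"y":0,"z":0,"hand":1}]'
```

```text
time: 6.35
eef_pos: [0.4749, -0.0463, 0.0831]
tcp_rot: [0.543, -0.453, 0.454, -0.542]
contact_force: [1.1, 0.9, 0.2]
opening: -0.0
time: 6.68
eef_pos: [0.4744, -0.0446, 0.0784]
tcp_rot: [0.543, -0.453, 0.453, -0.543]
contact_force: [-0.5, -0.7, 5.2]
opening: -0.003
```

```bash
python3 -m inch '[{"ax":0,"ay":0,"az":0,"x":-2,"y":0,"z":0,"hand":1},{"ax":0,"ay":0,"az":0,"x":-2,"y":0,"z":0,"hand":1},{"ax":0,"ay":0,"az":0,"x":-2,"y":0,"z":0,"hand":1},{"ax":0,"ay":0,"az":0,"x":-2,"y":0,"z":0,"hand":1}]'; python3 -c "
from h import *
look()"
```

```text
time: 7.02
eef_pos: [0.4729, -0.0368, 0.0788]
tcp_rot: [0.543, -0.453, 0.453, -0.543]
contact_force: [-1.7, -2.8, 6.5]
opening: -0.001
g [265  77  13  37 399] [-16.5  14.7  79.8] [ 0.5484 -0.0059  0.064 ]
g [ 576  295   64   69 3426] [115.1  14.9  -7.9] [ 0.4858 -0.1511  0.064 ]
r [335 124  10  35 317] [ 6.5 14.7 64.9] [ 0.5379 -0.0312  0.064 ]
F [-2.4  -2.46  6.95] tcp [ 0.4729 -0.0364  0.0787] t 7.0667 slot in tool [-3.6 18.7 -0.6]
```

```bash
python3 -m inch '[{"ax":0,"ay":0,"az":0,"x":-3,"y":0,"z":0,"hand":1},{"ax":0,"ay":0,"az":0,"x":-3,"y":0,"z":0,"hand":1},{"ax":0,"ay":0,"az":0,"x":-3,"y":0,"z":0,"hand":1},{"ax":0,"ay":0,"az":0,"x":-3,"y":0,"z":0,"hand":1},{"ax":0,"ay":0,"az":0,"x":-2,"y":0,"z":0,"hand":1}]'; python3 -c "
from h import *
look()"
```

```text
time: 7.48
eef_pos: [0.4704, -0.0226, 0.0786]
tcp_rot: [0.543, -0.453, 0.453, -0.543]
contact_force: [-1.1, -2.3, 4.2]
opening: -0.001
g [309  77  11  38 385] [-2.1 14.6 79.6] [ 0.5484 -0.0059  0.064 ]
g [615 298  25  59 997] [122.   14.6  -6.7] [ 0.4857 -0.1435  0.064 ]
r [350 124  11  36 363] [11.9 14.6 64.8] [ 0.5363 -0.0224  0.064 ]
F [-1.66 -0.83  4.42] tcp [ 0.4704 -0.0223  0.0785] t 7.5333 slot in tool [10.8 18.5 -0.8]
```

```bash
python3 -m inch '[{"ax":0,"ay":0,"az":0,"x":0,"y":-5,"z":0,"hand":1},{"ax":0,"ay":0,"az":0,"x":0,"y":0,"z":0,"hand":1},{"ax":0,"ay":0,"az":0,"x":12,"y":0,"z":0,"hand":1},{"ax":0,"ay":0,"az":0,"x":11,"y":0,"z":0,"hand":1},{"ax":0,"ay":0,"az":0,"x":0,"y":0,"z":0,"hand":1}]'
python3 -m inch '[{"ax":0,"ay":0,"az":0,"x":0,"y":2,"z":0,"hand":1},{"ax":0,"ay":0,"az":0,"x":0,"y":2,"z":0,"hand":1},{"ax":0,"ay":0,"az":0,"x":0,"y":1,"z":0,"hand":1},{"ax":0,"ay":0,"az":0,"x":0,"y":0,"z":0,"hand":1}]'
```

```text
time: 7.95
eef_pos: [0.475, -0.0473, 0.0831]
tcp_rot: [-0.542, 0.453, -0.454, 0.542]
contact_force: [-0.2, 0.3, 1.1]
opening: -0.003
time: 8.28
eef_pos: [0.4746, -0.0457, 0.0783]
tcp_rot: [0.543, -0.453, 0.453, -0.543]
contact_force: [-1.2, -1.7, 4.5]
opening: 0.005
```

```bash
python3 -m inch '[{"ax":0,"ay":0,"az":0,"x":-2,"y":0,"z":0,"hand":1},{"ax":0,"ay":0,"az":0,"x":-2,"y":0,"z":0,"hand":1},{"ax":0,"ay":0,"az":0,"x":-2,"y":0,"z":0,"hand":1},{"ax":0,"ay":0,"az":0,"x":-2,"y":0,"z":0,"hand":1}]'; python3 -c "
from h import *
look()"
```

```text
time: 8.62
eef_pos: [0.4732, -0.0378, 0.0788]
tcp_rot: [0.543, -0.453, 0.453, -0.543]
contact_force: [-3.0, -2.9, 6.6]
opening: -0.001
g [262  77  13  37 406] [-17.4  14.7  79.8] [ 0.5485 -0.006   0.064 ]
g [ 574  295   66   69 3548] [114.5  14.9  -8. ] [ 0.4858 -0.1515  0.064 ]
r [291 124  10  36 349] [-8.4 14.7 64.8] [ 0.5353 -0.0175  0.064 ]
F [-2.85 -3.03  7.3 ] tcp [ 0.4731 -0.0374  0.0788] t 8.6667 slot in tool [-4.6 18.8 -0.7]
```

```bash
python3 -m inch '[{"ax":0,"ay":0,"az":0,"x":-3,"y":0,"z":0,"hand":1},{"ax":0,"ay":0,"az":0,"x":-3,"y":0,"z":0,"hand":1},{"ax":0,"ay":0,"az":0,"x":-3,"y":0,"z":0,"hand":1},{"ax":0,"ay":0,"az":0,"x":-3,"y":0,"z":0,"hand":1},{"ax":0,"ay":0,"az":0,"x":-1,"y":0,"z":0,"hand":1}]';python3 -m inch '[{"ax":0,"ay":0,"az":0,"x":0,"y":0,"z":0,"hand":1}]'; python3 -c "
from h import *
look()"
```

```text
time: 9.08
eef_pos: [0.4708, -0.0244, 0.0787]
tcp_rot: [0.543, -0.453, 0.453, -0.543]
contact_force: [-1.2, -2.1, 5.1]
opening: 0.001
time: 9.17
eef_pos: [0.4708, -0.0244, 0.0787]
tcp_rot: [0.543, -0.453, 0.453, -0.543]
contact_force: [-2.2, -1.7, 5.1]
opening: -0.001
g [304  77  11  38 389] [-4.2 14.7 79.6] [ 0.5483 -0.006   0.064 ]
g [ 610  297   30   63 1285] [120.9  14.7  -6.9] [ 0.4856 -0.1446  0.064 ]
r [306 125  10  35 341] [-3.7 14.7 64.6] [ 0.5337 -0.0092  0.064 ]
F [-2.3  -1.52  6.15] tcp [ 0.4708 -0.0244  0.0787] t 9.2167 slot in tool [ 8.6 18.7 -0.8]
```

```bash
python3 -m inch '[{"ax":0,"ay":0,"az":0,"x":0,"y":-5,"z":0,"hand":1},{"ax":0,"ay":0,"az":0,"x":0,"y":-10,"z":0,"hand":1},{"ax":0,"ay":0,"az":0,"x":0,"y":-15,"z":0,"hand":1},{"ax":0,"ay":0,"az":0,"x":0,"y":0,"z":0,"hand":1},{"ax":0,"ay":0,"az":0,"x":0,"y":0,"z":0,"hand":1}]'; python3 -c "
from h import *
look('pics/w3.png')"
```

```text
time: 9.63
eef_pos: [0.4713, -0.0246, 0.109]
tcp_rot: [-0.542, 0.452, -0.454, 0.543]
contact_force: [0.1, -1.4, -0.0]
opening: 0.003
g [306  84   9  30 251] [-4.2 44.2 79.6] [ 0.5482 -0.0061  0.064 ]
g [ 564  266   66   56 2752] [128.2  44.1  -6.6] [ 0.4871 -0.1517  0.064 ]
r [308 123   8  29 232] [-3.6 44.1 64.6] [ 0.5336 -0.0094  0.064 ]
F [0.05 0.21 0.54] tcp [ 0.4707 -0.0245  0.1081] t 9.6833 slot in tool [ 8.6 48.1 -0.6]
```

View pics/w3.png

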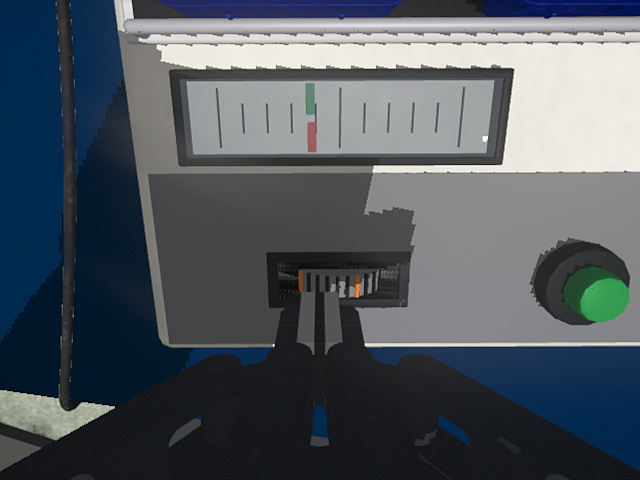

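The pointer is at (312,137) and the mark at (310,99), 0.6 mm apart, so the wheel is set. The key is at about (600,294) and stands tall on its base, so I'll triangulate its top from two views.

Run:
```python
from h import *
a=np.load('w1.npy',allow_pickle=True).item();t=np.load('top.npy',allow_pickle=True).item();b=cam('wrist')
P=[];Q=[]
for c in (a,b):
    h=cv2.cvtColor(c['img'],cv2.COLOR_RGB2HSV);m=cv2.inRange(h,(45,100,130),(80,255,255));m[:, :200]=0
    N,l,st,ce=cv2.connectedComponentsWithStats(m);i=1+st[1:,4].argmax();u,v=ce[i];print(st[i],ce[i])
    d=c['T'][:3,:3]@[(u-c['cx'])/c['f'],(v-c['cy'])/c['f'],1];d/=np.linalg.norm(d);A=np.eye(3)-np.outer(d,d);P.append(A);Q.append(A@c['T'][:3,3])
X=np.linalg.solve(sum(P),sum(Q));print(X,[np.linalg.norm(A@X-q) for A,q in zip(P,Q)])
for z in (.066,.075,.085): print(z,ray(a,303.4,76.3,z),ray(b,*ce[i],z),ray(t,336.3,252.9,z))
s=get_state();Rm=R.from_quat(s['tcp_rot']).as_matrix();print(1000*Rm.T@(X-s['eef_pos']))
```

```text
[288  60  32  33 795] [303.4918239   76.12955975]
[ 583  277   49   45 1651] [606.90732889 299.29376136]
[ 0.49163441 -0.14106976  0.08268936] [np.float64(5.1210352628942416e-05), np.float64(5.12103526290427e-05)]
0.066 [ 0.49240639 -0.14031057  0.066     ] [ 0.48574089 -0.15501765  0.066     ] [ 0.49269114 -0.14401883  0.066     ]
0.075 [ 0.49195454 -0.14070795  0.075     ] [ 0.48889421 -0.14748396  0.075     ] [ 0.4924969  -0.14359136  0.075     ]
0.085 [ 0.49145247 -0.14114948  0.085     ] [ 0.4923979  -0.13911318  0.085     ] [ 0.49228107 -0.1431164   0.085     ]
[118.59691217  24.86232386   0.14819667]
```

```bash
python3 -m inch '[{"ax":0,"ay":0,"az":0,"x":0,"y":-6,"z":0,"hand":1},{"ax":0,"ay":0,"az":0,"x":40,"y":0,"z":0,"hand":1},{"ax":0,"ay":0,"az":0,"x":40,"y":0,"z":0,"hand":1},{"ax":0,"ay":0,"az":0,"x":39,"y":0,"z":0,"hand":1},{"ax":0,"ay":0,"az":0,"x":0,"y":0,"z":0,"hand":1}]'; python3 -m inch '[{"ax":0,"ay":0,"az":0,"x":0,"y":0,"z":0,"hand":1},{"ax":0,"ay":0,"az":0,"x":0,"y":0,"z":0,"hand":1}]';python3 -c "
from h import *
look('pics/w4.png')"
```

```text
time: 10.15
eef_pos: [0.4936, -0.1475, 0.115]
tcp_rot: [0.542, -0.453, 0.456, -0.542]
contact_force: [-0.1, -0.0, 0.3]
opening: 0.003
time: 10.32
eef_pos: [0.4914, -0.1416, 0.1134]
tcp_rot: [0.543, -0.454, 0.453, -0.543]
contact_force: [0.1, -0.2, 0.0]
opening: 0.002
g [ 13  81  19  30 309] [-122.6   49.5   80.2] [ 0.5482 -0.0059  0.064 ]
g [ 295  260   51   45 1409] [ 0.2 49.4 -1.8] [ 0.4895 -0.1414  0.064 ]
r [ 22 119  18  29 350] [-121.6   49.5   65.3] [ 0.5338 -0.0096  0.064 ]
F [-0.64  1.04 -0.74] tcp [ 0.4913 -0.141   0.1134] t 10.3667 slot in tool [-109.7   53.6   -0. ]
```

View pics/w4.png

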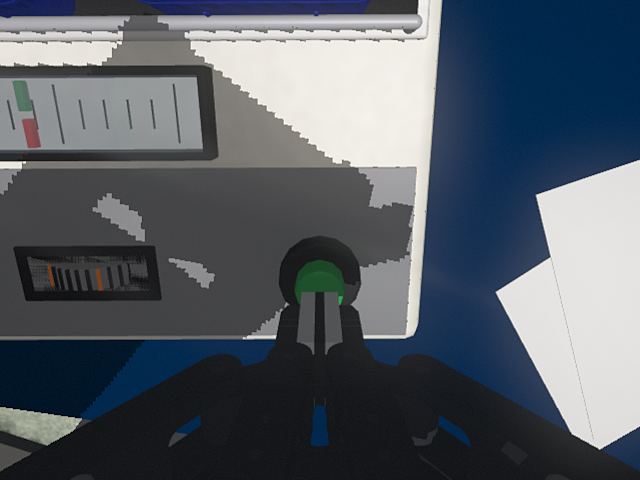

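The finger is over the key (top at about (321,275)), and the pointer and mark are unchanged. I'll feel downward.

```bash
python3 -m inch '[{"ax":0,"ay":0,"az":0,"x":0,"y":9,"z":0,"hand":1},{"ax":0,"ay":0,"az":0,"x":0,"y":7,"z":0,"hand":1},{"ax":0,"ay":0,"az":0,"x":0,"y":0,"z":0,"hand":1},{"ax":0,"ay":0,"az":0,"x":0,"y":0,"z":0,"hand":1}]'
for i in 1 2; do python3 -m inch '[{"ax":0,"ay":0,"az":0,"x":0,"y":1,"z":0,"hand":1},{"ax":0,"ay":0,"az":0,"x":0,"y":1,"z":0,"hand":1},{"ax":0,"ay":0,"az":0,"x":0,"y":0,"z":0,"hand":1},{"ax":0,"ay":0,"az":0,"x":0,"y":0,"z":0,"hand":1}]'; done
```

```text
time: 10.7
eef_pos: [0.4912, -0.1407, 0.0969]
tcp_rot: [0.543, -0.454, 0.452, -0.543]
contact_force: [0.7, 0.4, 0.3]
opening: -0.002
time: 11.03
eef_pos: [0.4921, -0.1418, 0.0962]
tcp_rot: [-0.543, 0.453, -0.453, 0.543]
contact_force: [0.1, -0.5, 0.7]
opening: 0.003
time: 11.37
eef_pos: [0.4923, -0.142, 0.0944]
tcp_rot: [-0.543, 0.453, -0.453, 0.543]
contact_force: [0.7, -0.1, 0.9]
opening: -0.002
```

```bash
python3 -m inch '[{"ax":0,"ay":0,"az":0,"x":0,"y":1,"z":0,"hand":1},{"ax":0,"ay":0,"az":0,"x":0,"y":1,"z":0,"hand":1},{"ax":0,"ay":0,"az":0,"x":0,"y":0,"z":0,"hand":1},{"ax":0,"ay":0,"az":0,"x":0,"y":0,"z":0,"hand":1}]'
```

```text
time: 11.7
eef_pos: [0.4922, -0.142, 0.0923]
tcp_rot: [-0.543, 0.453, -0.453, 0.543]
contact_force: [-0.0, -0.7, 1.6]
opening: 0.001
```

```bash
python3 -m inch '[{"ax":0,"ay":0,"az":0,"x":0,"y":1,"z":0,"hand":1},{"ax":0,"ay":0,"az":0,"x":0,"y":1,"z":0,"hand":1},{"ax":0,"ay":0,"az":0,"x":0,"y":0,"z":0,"hand":1},{"ax":0,"ay":0,"az":0,"x":0,"y":0,"z":0,"hand":1}]'
```

```text
time: 12.03
eef_pos: [0.4923, -0.142, 0.0903]
tcp_rot: [-0.543, 0.453, -0.453, 0.543]
contact_force: [0.5, -0.3, 1.9]
opening: -0.0
```

```bash
python3 -m inch '[{"ax":0,"ay":0,"az":0,"x":0,"y":1,"z":0,"hand":1},{"ax":0,"ay":0,"az":0,"x":0,"y":0,"z":0,"hand":1},{"ax":0,"ay":0,"az":0,"x":0,"y":0,"z":0,"hand":1}]'
```

```text
time: 12.28
eef_pos: [0.4922, -0.142, 0.0893]
tcp_rot: [-0.543, 0.453, -0.453, 0.543]
contact_force: [0.7, -0.6, 3.0]
opening: 0.002
```

```bash
python3 -m inch '[{"ax":0,"ay":0,"az":0,"x":0,"y":1,"z":0,"hand":1},{"ax":0,"ay":0,"az":0,"x":0,"y":0,"z":0,"hand":1},{"ax":0,"ay":0,"az":0,"x":0,"y":0,"z":0,"hand":1}]'
```

```text
time: 12.53
eef_pos: [0.4922, -0.142, 0.0883]
tcp_rot: [-0.543, 0.453, -0.453, 0.543]
contact_force: [1.2, -0.4, 3.9]
opening: -0.004
```

```bash
python3 -m inch '[{"ax":0,"ay":0,"az":0,"x":0,"y":0.7,"z":0,"hand":1},{"ax":0,"ay":0,"az":0,"x":0,"y":0,"z":0,"hand":1},{"ax":0,"ay":0,"az":0,"x":0,"y":0,"z":0,"hand":1}]'
```

```text
time: 12.78
eef_pos: [0.4922, -0.142, 0.0875]
tcp_rot: [-0.543, 0.453, -0.453, 0.543]
contact_force: [1.6, -1.1, 4.1]
opening: 0.001
```

The force is 4.1 N after about 7–8 mm of travel, so the key is essentially fully down. Next I'll release it and retreat.

```bash
python3 -m inch '[{"ax":0,"ay":0,"az":0,"x":0,"y":-6,"z":0,"hand":1},{"ax":0,"ay":0,"az":0,"x":0,"y":-10,"z":0,"hand":1},{"ax":0,"ay":0,"az":0,"x":0,"y":-15,"z":0,"hand":1},{"ax":0,"ay":0,"az":0,"x":0,"y":-20,"z":0,"hand":1},{"ax":0,"ay":0,"az":0,"x":0,"y":0,"z":0,"hand":1}]'
python3 -m inch '[{"ax":0,"ay":0,"az":0,"x":-30,"y":-10,"z":0,"hand":1},{"ax":0,"ay":0,"az":0,"x":-30,"y":0,"z":0,"hand":1},{"ax":0,"ay":0,"az":0,"x":0,"y":0,"z":0,"hand":1},{"ax":0,"ay":0,"az":0,"x":0,"y":0,"z":0,"hand":1},{"ax":0,"ay":0,"az":0,"x":0,"y":0,"z":0,"hand":1}]'
python3 -c "
from h import *
look('pics/w5.png')"
```

```text
time: 13.2
eef_pos: [0.4934, -0.1424, 0.142]
tcp_rot: [-0.542, 0.451, -0.455, 0.543]
contact_force: [0.3, -0.5, 0.1]
opening: -0.001
time: 13.62
eef_pos: [0.4808, -0.0827, 0.1478]
tcp_rot: [0.543, -0.453, 0.453, -0.543]
contact_force: [-0.1, -1.2, 0.1]
opening: 0.002
g [187  84  10  25 207] [-63.7  83.8  80.3] [ 0.5485 -0.0061  0.064 ]
g [ 412  236   47   47 1638] [62.7 83.9 -4.9] [ 0.4873 -0.1457  0.064 ]
r [191 117   9  24 181] [-63.1  83.8  65.2] [ 0.5338 -0.0094  0.064 ]
F [-0.05  0.8   0.85] tcp [ 0.481  -0.0832  0.1479] t 13.6667 slot in tool [-51.   87.9  -0.2]
```

View pics/w5.png

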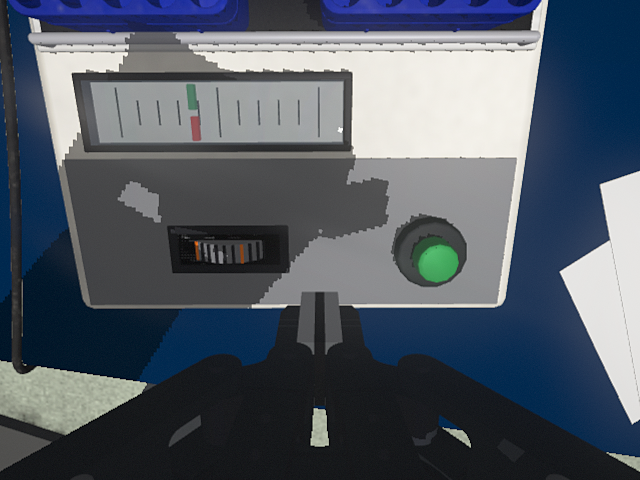

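The pointer at (196,129) is level with the mark at (192,96), 0.6 mm apart. The key at (437,262) is up and the arm is clear, so I'm handing in.

```bash
python3 -c "
from h import *
print(sign_off())"
```

```text
the job is handed in; nothing more can be done
None
```

The pointer is set at the mark, the start key was pressed after that and released, and the job is handed in at about 13.7 s of robot time. `sign_off` gives no verdict, so the result below is from my own readings.

- **Wheel:** I rolled it in three strokes with the shut fingertips, reading 4 to 7 N of downward force, until the pointer had come 39.5 mm to the mark.
- **Pointer:** the last wrist picture shows it 0.6 mm from the mark (tolerance 2.5 mm). It read the same before and after the key press.
- **Key:** I pressed it to about 4.1 N, which I estimate as 6.5 to 8 mm down. I did not see a hard stop or measure its travel directly. In the last picture the key looks up again, judged by eye.
- **Robot:** it stands clear, about 65 mm above the key, and the force reads zero within noise (about 1 N).
- **Bystanders:** I did not measure their positions afterwards. The fingers stayed above or around the shaker, and no reading suggested contact with anything else.

No check failed. My first batch of move commands was rejected for its format and moved nothing. The first key height I assumed (66 mm) was too low, and two views put it at about 83 mm before I pressed.

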